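# Index the mitre box one hole over

## Robot

A 6-joint arm with a two-finger parallel gripper is mounted at the origin on the work surface. World frame = base frame: x ahead of the robot, y to its left, z up, the work surface at z = 0. Lengths are in m, angles in rad, forces in N, time in s.
With the tool pointing down it reaches from about 0.35 to 0.85 m from the base axis. Payload 8.1 kg.
Tool frame: the origin (TCP) lies on the centre line of the jaws, within the pads' length; the fingertips stand nose_length ahead of it and the grasp point (between the pads) lies 11 mm behind it (nose_length is the distance from the TCP to the fingertips, in m); z points along the fingers, y is the line along which they close (so a half turn about z gives the same grasp; the last joint's range is limited). The gripper opens to 85 mm and grips with 20 to 120 N. Pads are 22 mm wide; open, the fingers measure 114 mm over their backs; the gripper's body (76 mm by 85 mm) begins 54 mm behind the grasp point. The pads swing forward as they close: fully open they stand 13 mm farther back than shut.
Start: joints at [-1.319, 0.13, 1.488, -0, 1.523, -0.085], TCP at [0.198, -0.566, 0.239] pointing down, gripper open.
Joint ranges: [-2.96, 2.96], [-0.89, 2.26], [0.02, 2.5], [-1.34, 4.48], [0, 2.73], [-2.66, 2.66]. Speed limits (rad/s): [2.39, 2.39, 2.79, 3.14, 3.14, 3.14].

## Interface

Orientations are given as a 3x3 rotation matrix whose columns are the frame's x, y, z axes.
In Python, from rig import * gives the robot as it stands. Calls block until the motion is done:
- reach(position, orientation): joint-space move of the TCP to a pose.
- movel(position, rot=None, v=0.15, guard=None): straight line of the TCP; rot=None keeps the orientation; v is the mean speed in m/s. With guard (N) it stops when the force on the tool has changed by that much, and returns True; else False.
- movej(angles): joint-space move.
- command_gripper(opening, f_grip=None): finger opening in m; f_grip is the grip in N (None keeps the last); returns when the fingers have stopped.
- pause(seconds).
- ik(position, orientation): joint angles nearest the present ones, or None.
- grab_frame(name): name is "side" or "top"; returns a dict with "frame" (480x640x3 uint8, red, green, blue), "K" (3x3 intrinsics, pixels), "k1" (the pictures are not rectified: a ray, as slopes to the right and down, at radius r is drawn at 1 + k1 r^2 times it, then the intrinsics apply), "position" and "attitude" of the camera in the world. Camera axes: x right, y up, looking along -z (the intrinsics and any distortion apply to the point x, -y, -z); pixel columns grow to the right and rows downward; lengths in m; the calibration is good to about 2 mm. A picture is of the moment at which its call begins. There is no depth.
A pose or a line that the arm cannot do raises MotionError and nothing moves.
- finish_job(): hands the job in; it is judged then, once.
Readings, each from a call of its own:
- read_t(): time.
- read_joints(): joint angles.
- read_dq(): joint speeds.
- read_joint_torque(): joint torques, N m.
- read_tool_pos(): TCP position.
- read_tool_rot(): TCP orientation.
- read_force(): force on the tool from outside, world axes, zero at the start.
- read_moment(): the same for the moment, N m.
- read_grip_width(): finger opening in m.
- read_grasp_force(): force on a finger pad.
Only numpy, scipy, OpenCV 4.12 (cv2) and the standard library are available. Lean on these libraries where they do the work, as an engineer would, in place of code of your own. Each camera call takes 0.05 s, during which the arm holds its last target. There are 200 camera calls.

## Task

The swing arm of the mitre box is locked by a spring index pin with a pull ring on top. Hook a fingertip through the ring, lift the pin clear of its hole, swing the ring end of the arm exactly one hole towards the side where the square wooden blank lies on the work table, let the pin drop fully home in that hole and come away clear. Only hook the ring, gently, without pinching, gripping or forcing it, and leave the blank, the stop block, the wax jar and the screwdriver undisturbed.

Things in the scene. Friction and masses are not known exactly. Their poses are not given: they have to be found in the camera images.
- mitre_box: Mitre box fixed to the bench: cream casting 440 mm wide (y), aluminium work table (top 78 mm up, x -60 to +30 mm), split fence 100 mm high along its far edge, steel index sector towards the robot (top 45 mm up, reaching x = -190 mm). Origin: on the bench straight below the arm's pivot. z up, -x to the robot's side, +y its left as the robot sees it.
- middle_hole (a point): Mouth of the middle one of five 16.5 mm square holes in the index sector, 45 mm above the bench. They lie on an arc of 160 mm radius about the pivot, 0.262 rad (15 degrees, 42 mm) apart, at arm angles -0.524, -0.262, 0, 0.262, 0.524 rad. The arm covers the hole it stands over.
- swing_arm (a joint): Angle (rad) of the flat dark steel arm (36 mm wide, top 61 mm above the bench) about the upright pivot. 0: along the mitre box's -x, locked in the middle hole, as at every start; positive: ring end swung towards the mitre box's +y. Stops at +-0.60. With the pin out it turns lightly (under 2 N at the ring) and stays where it is left.
- index_pin (a joint): Height (m) of the spring pin: 0 fully home, 0.040 upper stop. 14 mm thick, round tip, 14 mm deep in the hole, so clear above 0.014. It slides upright in a boss (top 78 mm above the bench) on the arm, 160 mm from the pivot. Spring: 6 N down when home, 9 N at the stop. Let down within 5 mm (0.03 rad) of a hole's centre it finds the hole; else it stands on the plate.
- ring_center (a point): Centre of the steel pull ring, rigid on the pin's top: 50 mm inside, 6 mm wire, centre 124 mm above the bench when home, 180 mm from the pivot (20 mm farther than the pin). Its plane is tilted 45 degrees: fingers pointing 45 degrees down and away from the pivot, along the arm (back towards the robot), pass straight through, 30 mm free beyond. It rises with the pin and turns with the arm.
- ring_top (a point): Uppermost point of the ring (middle of the wire), 20 mm higher than its centre and 20 mm farther from the pivot. Fingers at the centre of the ring rise about 10 to 15 mm before they bear on the inside of this upper edge, which meanwhile shifts some 10 mm towards their tips: pass the tips about 30 mm through the ring first, or the slanting wire slips off.
- blank: Square beech blank, 130 x 32 x 32 mm, 0.09 kg, lying loose along the fence on one half of the work table (about 120 to 145 mm left or right of the middle). Origin: centre of its underside; long axis y. The side on which it lies (the sign of its y in the mitre box's frame) is the side to swing to.
- stop_block: Black stop block, 34 x 36 x 50 mm with an 18 mm steel thumbscrew on top (64 mm high in all), loose, 0.18 kg, on the other half of the work table. Origin: centre of its underside. Leave alone.
- wax_jar: Closed jar, 64 mm diameter, 55 mm high, standing on the bench left of the index sector. Origin: centre of its underside. Leave alone.
- screwdriver: Screwdriver lying on the bench right of the index sector. Origin: underside of its middle. Leave alone.
There are look-alikes about, which are no part of the job. Of the things that look like the blank, the middle-sized one is meant.

How it is judged:
By the outcome, as a careful person would: the job done as asked, in the order asked, and still so for the second after the job is handed in, with the robot touching nothing.
It also fails if it takes over 42 s, if anything falls off the work surface, if the arm or the gripper's body presses on something with over 40 N, if the wrist force passes 120 N, or if a joint passes its speed limit or range.

## Working session

There is one attempt and no reset: what is moved stays moved. The work goes in short steps, each a Python script; the robot and the scene stay as the last script left them, time stands still between calls to the robot, and variables do not carry over. Pictures are saved under pics/ and viewed, at most 10 in all, crops included, and the job is handed in when it is done.

```bash
ls; mkdir -p pics; python3 - <<'E'
from rig import *
import cv2
for n in("side","top"):
    f=grab_frame(n); cv2.imwrite(f"pics/{n}0.png",f["frame"][:,:,::-1])
    print(n,f["K"],f["k1"],f["position"],f["attitude"])
try: print(nose_length)
except Exception as e: print(e)
print(read_t(),read_grip_width())
E
```

```text
pics
side [[491.02978629   0.         305.81873463]
 [  0.         491.02978629 242.07143549]
 [  0.           0.           1.        ]] -0.13709948401113417 [ 0.57826374 -0.7342029   0.86443793] [[ 0.99809472  0.04617681 -0.0409223 ]
 [-0.06161891  0.71192859 -0.69954328]
 [-0.00316892  0.70073204  0.71341753]]
top [[443.25713253   0.         319.37957821]
 [  0.         443.25713253 241.77889507]
 [  0.           0.           1.        ]] -0.02608049250899578 [0.50226273 0.0069923  0.91778096] [[-0.02734732  0.99019835 -0.13696475]
 [-0.99906373 -0.03166908 -0.02947442]
 [-0.03352307  0.13603046  0.99013732]]
0.008
0.1 0.08516507711526404
```

View pics/top0.png

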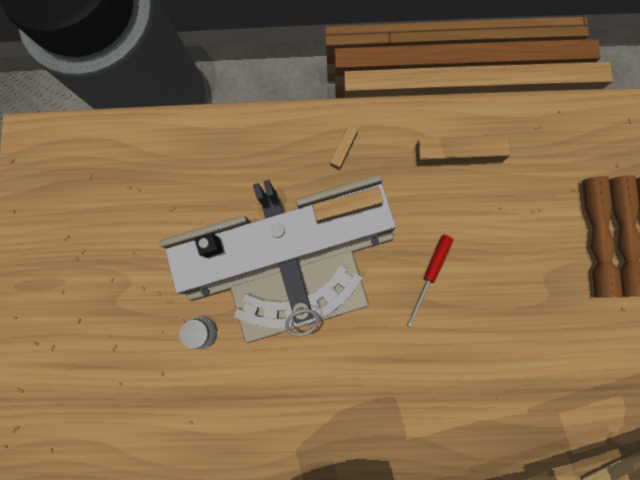

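View pics/side0.png

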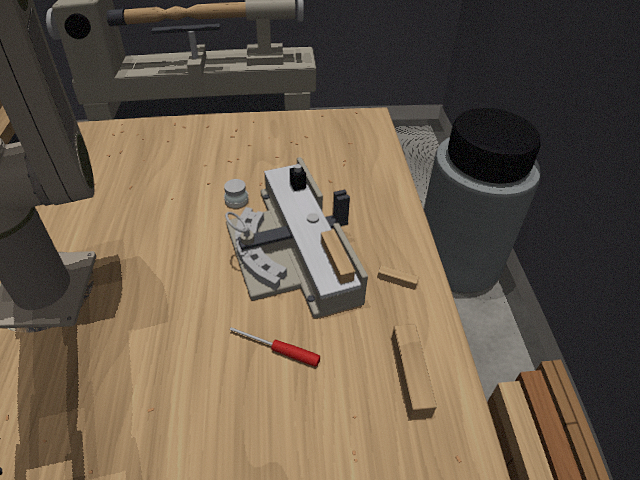

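The top view has the pivot near (278,230) and the ring near (304,321). The jar is at (197,333) and the screwdriver at (430,280).

Candidates for the blank are a stick on the work table (348,205), a small stick on the bench (344,148) and a large one on the bench (463,150). The middle-sized one is on the table, on image right, which is -y. I'll check that choice and the ring in close crops.

```bash
python3 - <<'E'
import cv2,numpy as np
t=cv2.imread("pics/top0.png");s=cv2.imread("pics/side0.png")
z=lambda im,x,y,w,h,k:cv2.resize(im[y:y+h,x:x+w],None,fx=k,fy=k,interpolation=cv2.INTER_CUBIC)
cv2.imwrite("pics/tc.png",z(t,220,125,200,150+65,2.75)[:600])
a=z(t,255,260,100,100,4);b=z(s,215,190,100,100,4)
cv2.imwrite("pics/ring.png",np.hstack([a,b]))
E
```

```text
(no output)
```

View pics/tc.png

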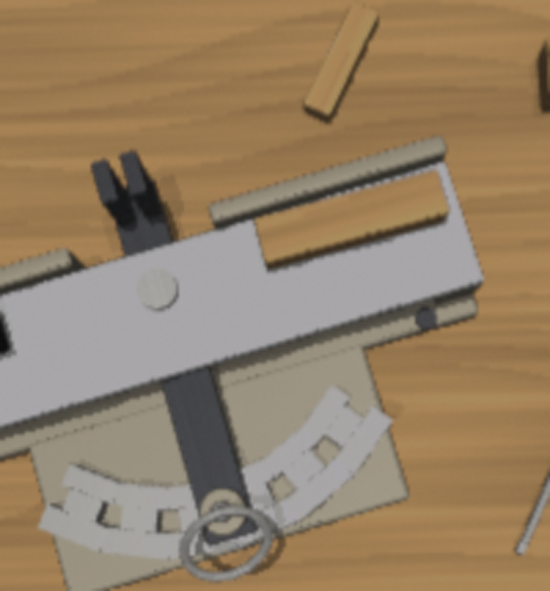

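View pics/ring.png

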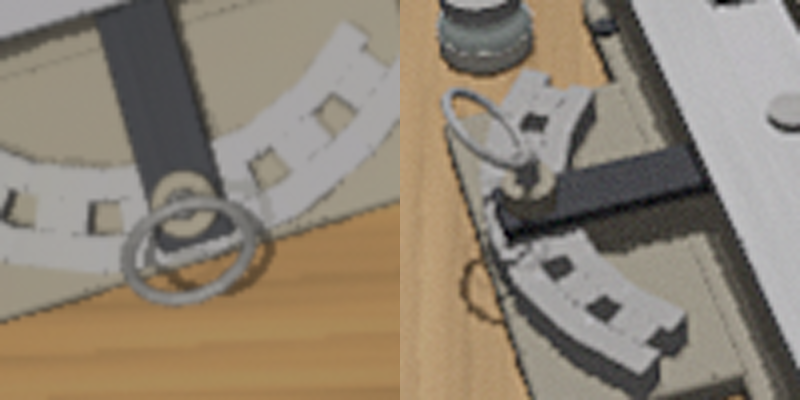

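The crops confirm that the 130 mm blank lies on the robot's right half (box -y), so the target is -0.262 rad. The ring centre is at about (302.5,322.5) in the top view and (236.5,221.7) in the side view. The boss is at about (301,311) and the knob at (277.5,230).

```bash
cat > h.py <<'E'
import numpy as np, cv2
CAM=dict(side=dict(K=[[491.02978629,0,305.81873463],[0,491.02978629,242.07143549],[0,0,1]],k=-0.13709948401113417,p=[0.57826374,-0.7342029,0.86443793],R=[[0.99809472,0.04617681,-0.0409223],[-0.06161891,0.71192859,-0.69954328],[-0.00316892,0.70073204,0.71341753]]),
top=dict(K=[[443.25713253,0,319.37957821],[0,443.25713253,241.77889507],[0,0,1]],k=-0.02608049250899578,p=[0.50226273,0.0069923,0.91778096],R=[[-0.02734732,0.99019835,-0.13696475],[-0.99906373,-0.03166908,-0.02947442],[-0.03352307,0.13603046,0.99013732]]))
def ray(c,px):
    c=CAM[c];u=cv2.undistortPoints(np.array([[px]],float),np.array(c["K"]),np.array([c["k"],0,0,0.]))[0,0]
    d=np.array(c["R"])@[u[0],-u[1],-1];return np.array(c["p"]),d/np.linalg.norm(d)
def plane(c,px,z):
    p,d=ray(c,px);return p+d*(z-p[2])/d[2]
def tri(a,b):
    p,d=ray("top",a);q,e=ray("side",b)
    s=np.linalg.lstsq(np.c_[d,-e],q-p,rcond=None)[0];A=p+s[0]*d;B=q+s[1]*e
    return (A+B)/2,np.linalg.norm(A-B)
def proj(c,P):
    c=CAM[c];v=np.array(c["R"]).T@(np.array(P)-c["p"]);x=np.array([v[0],-v[1]])/-v[2]
    x=x*(1+c["k"]*(x@x));K=np.array(c["K"]);return x*K[0,0]+K[:2,2]
E
python3 - <<'E'
from h import *
np.set_printoptions(precision=4,suppress=True)
from scipy.optimize import least_squares
print("ring",tri((302.5,322.5),(236.5,221.7)));print("knob",tri((277.5,230.1),(313,217.3)))
print("boss",plane("top",(301,311),.078))
z=lambda x,y:(x/4+255,y/4+260)
# hole mouths, top view, crop pixels -> angle
H={-.262:z(269,168),-.524:z(336,112),.262:z(105,216),.524:z(18,208)}
P={a:plane("top",h,.045)[:2] for a,h in H.items()}
def pred(v,a): return v[:2]-.16*np.array([np.cos(v[2]-a*-1),np.sin(v[2]+a)])
# point at arm angle a: direction -x rotated so that positive goes to +y => angle pi - a
def pred(v,a,r=.16): t=v[2]+np.pi-a; return v[:2]+r*np.array([np.cos(t),np.sin(t)])
P[0]=plane("top",(301,311),.078)[:2]
s=least_squares(lambda v:np.concatenate([pred(v,a)-p for a,p in P.items()]),[.5,.05,.2])
print("pivot,yaw",s.x);print({a:(p,(pred(s.x,a)-p)*1e3) for a,p in P.items()})
print("ring pred",pred(s.x,0,.18))
v=s.x;R=np.array([[np.cos(v[2]),-np.sin(v[2])],[np.sin(v[2]),np.cos(v[2])]])
b=plane("top",(348,206),.11)[:2];print("blank in box",R.T@(b-v[:2]))
for c in("top","side"): print(c,"reproj ring",proj(c,[*pred(v,0,.18),.124]),"top",proj(c,[*pred(v,0,.2),.144]),"pin",proj(c,[*pred(v,0,.16),.078]))
E
```

```text
ring (array([0.4703, 0.0645, 0.1242]), np.float64(0.002655674831834547))
knob (array([0.6439, 0.1115, 0.0835]), np.float64(0.0020923450609370026))
boss [0.4884 0.0701 0.078 ]
pivot,yaw [0.643  0.1113 0.2621]
{-0.262: (array([0.5042, 0.0306]), array([0.2838, 0.5877])), -0.524: (array([ 0.5304, -0.003 ]), array([-0.5249,  1.0069])), 0.262: (array([0.4831, 0.1113]), array([-0.1306, -0.0564])), 0.524: (array([0.4881, 0.154 ]), array([ 0.3642, -1.2726])), 0: (array([0.4884, 0.0701]), array([ 0.0075, -0.2656]))}
ring pred [0.4691 0.0646]
blank in box [ 0.0001 -0.14  ]
top reproj ring [302.3734 322.4342] top [304.8034 334.2655] pin [301.1411 310.9922]
side reproj ring [235.3633 221.802 ] top [225.4521 217.13  ] pin [245.9983 234.5565]
```

The geometry agrees: ring height is 0.124 m, the knob triangulates onto the fitted pivot, and the holes fit within about 1 mm. In the box frame the blank is at y = -0.14. Next I'll check that the arm can reach the planned poses.

```bash
cat >> h.py <<'E'
PIV=np.array([.6435,.1113]);YAW=.262
def pose(a,s,up=0.,flip=1):
    """TCP pose: tips s beyond the ring centre of the home pin, raised by up, at arm angle a."""
    t=YAW+np.pi-a; u=np.array([np.cos(t),np.sin(t),0]); z=(u-[0,0,1])/2**.5
    y=flip*np.array([-u[1],u[0],0]); R=np.c_[np.cross(y,z),y,z]
    c=np.array([*(PIV+.18*u[:2]),.124+up]); return c+(s-.008)*z,R
E
python3 - <<'E'
from rig import *
from h import *
np.set_printoptions(precision=3,suppress=True)
for f in(1,-1):
  for a,s,up in((0,-.08,.1),(0,-.06,0),(0,.031,0),(0,.031,.04),(-.262,.031,.04),(-.262,.031,0),(-.262,-.08,.02)):
    q=ik(*pose(a,s,up,f));print(f,a,s,up,q if q is None else np.array(q))
E
```

```text
1 0 -0.08 0.1 [ 0.122  0.682  0.897 -0.138  2.338  1.375]
1 0 -0.06 0 [ 0.119  0.715  1.06  -0.12   2.144  1.404]
1 0 0.031 0 [ 0.106  0.618  1.325 -0.12   1.975  1.413]
1 0 0.031 0.04 [ 0.106  0.571  1.313 -0.123  2.035  1.405]
1 -0.262 0.031 0.04 [ 0.126  0.563  1.323 -0.304  1.983  1.157]
1 -0.262 0.031 0 [ 0.126  0.611  1.335 -0.296  1.925  1.176]
1 -0.262 -0.08 0.02 [ 0.165  0.708  1.006 -0.303  2.158  1.14 ]
-1 0 -0.08 0.1 [ 0.122  0.682  0.897 -0.138  2.338 -1.766]
-1 0 -0.06 0 [ 0.119  0.715  1.06  -0.12   2.144 -1.738]
-1 0 0.031 0 [ 0.106  0.618  1.325 -0.12   1.975 -1.729]
-1 0 0.031 0.04 [ 0.106  0.571  1.313 -0.123  2.035 -1.737]
-1 -0.262 0.031 0.04 [ 0.126  0.563  1.323 -0.304  1.983 -1.985]
-1 -0.262 0.031 0 [ 0.126  0.611  1.335 -0.296  1.925 -1.965]
-1 -0.262 -0.08 0.02 [ 0.165  0.708  1.006 -0.303  2.158 -2.002]
```

All poses are reachable, so I'll shut the fingers and stand off behind the ring. I'll check alignment there before threading.

```bash
python3 - <<'E'
from rig import *
from h import *
command_gripper(0.0,20)
reach(*pose(0,-.08,.1)); movel(*pose(0,-.025,0),v=.12)
print(read_t(),read_grip_width(),read_tool_pos(),pose(0,-.025)[0],read_force())
z=lambda im,x,y,w,h,k:cv2.resize(im[y:y+h,x:x+w],None,fx=k,fy=k,interpolation=cv2.INTER_CUBIC)
a=z(grab_frame("top")["frame"],245,235,130,130,3);b=z(grab_frame("side")["frame"],185,140,130,130,3)
cv2.imwrite("pics/pre.png",np.hstack([a,b])[:,:,::-1])
E
```

```text
4.8083 0.00017222883249022716 [0.4928079  0.07081227 0.1481696 ] [0.49218091 0.07072163 0.14733452] [-0.40440505 -0.48528862  0.08531981]
```

View pics/pre.png

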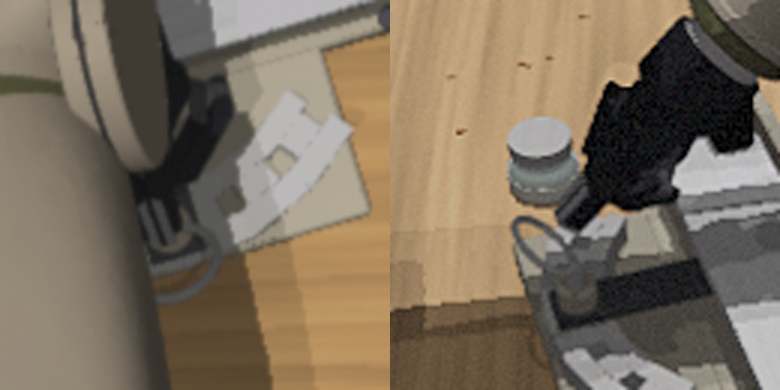

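The side view shows the shut fingertips at about crop (570,218), just behind the ring and on the line to its centre at (544,245). I'll thread with a force guard, then lift.

```bash
python3 - <<'E'
from rig import *
from h import *
np.set_printoptions(precision=2,suppress=True)
g=movel(*pose(0,.032),v=.06,guard=3); print("thread",g,read_t(),read_tool_pos()-pose(0,.032)[0],read_force())
if not g:
    for up in(.008,.012,.016,.020,.026):
        movel(*pose(0,.032,up),v=.04); f=read_force(); print(up,f)
        if np.hypot(f[0],f[1])>12 or f[2]<-20: break
    z=lambda im,x,y,w,h,k:cv2.resize(im[y:y+h,x:x+w],None,fx=k,fy=k,interpolation=cv2.INTER_CUBIC)
    cv2.imwrite("pics/hook.png",z(grab_frame("side")["frame"],185,140,130,130,4)[:,:,::-1])
print(read_t())
E
```

```text
thread False 6.0083 [0. 0. 0.] [-0.15 -0.2   0.04]
0.008 [-0.25  0.02  0.25]
0.012 [ 0.95  0.73 -0.12]
0.016 [ 1.03  1.45 -2.48]
0.02 [ 3.53  1.11 -7.6 ]
0.026 [ 3.    0.34 -7.44]
7.4583
```

View pics/hook.png

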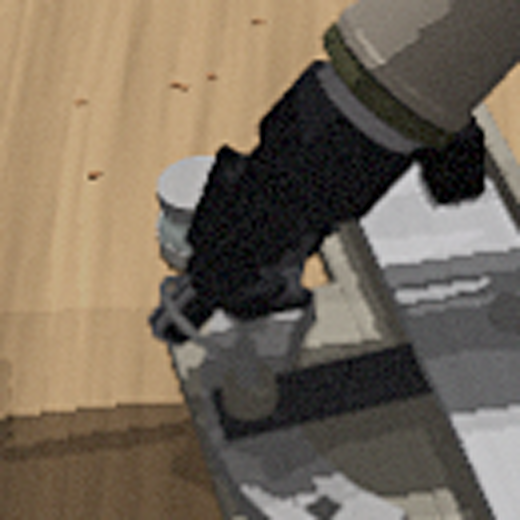

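The ring is hooked: it took up at about 17 mm and the spring reads about 7.5 N. I'll lift to roughly 24 mm of pin height and swing in small arc steps.

```bash
python3 - <<'E'
from rig import *
from h import *
np.set_printoptions(precision=2,suppress=True)
ok=True
for up in(.033,.041):
    movel(*pose(0,.032,up),v=.04); f=read_force(); print(up,f); ok&=-16<f[2]<-5
if ok:
    for a in np.linspace(0,-.262,6)[1:]:
        movel(*pose(a,.032,.041),v=.05); f=read_force(); print(round(a,3),f)
        if f[2]>-4 or np.hypot(f[0],f[1])>12: print("STOP");break
pause(.2);print(read_force(),read_t())
f=grab_frame("top")["frame"];s=grab_frame("side")["frame"]
z=lambda im,x,y,w,h,k:cv2.resize(im[y:y+h,x:x+w],None,fx=k,fy=k,interpolation=cv2.INTER_CUBIC)
cv2.imwrite("pics/sw.png",np.hstack([z(f,245,235,130,130,3),z(s,185,160,130,130,3)])[:,:,::-1])
u=YAW+np.pi+.262;e=lambda r,h:[PIV[0]+r*np.cos(u),PIV[1]+r*np.sin(u),h]
print("side crop boss expected",(proj("side",e(.16,.078))-[185,160])*3+[390,0],"arm 100mm",(proj("side",e(.1,.061))-[185,160])*3+[390,0])
print("top crop boss",(proj("top",e(.16,.078))-[245,235])*3,"arm r100",(proj("top",e(.1,.061))-[245,235])*3)
E
```

```text
0.033 [ 4.25  1.3  -8.43]
0.041 [ 5.41  1.82 -8.55]
-0.052 [ 6.15  2.2  -9.77]
-0.105 [ 6.37  2.45 -9.34]
-0.157 [ 6.    2.01 -8.84]
-0.21 [ 6.1   2.51 -9.9 ]
-0.262 [ 6.5   4.27 -8.46]
[ 6.61  3.1  -9.13] 10.125
side crop boss expected [593.98 259.02] arm 100mm [664.05 243.17]
top crop boss [229.28 199.65] arm r100 [181.28 119.81]
```

View pics/sw.png

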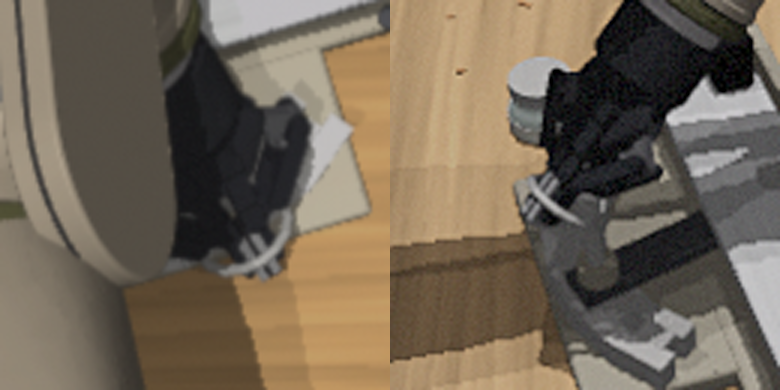

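The boss appears at crop (598,268). Projection plus the small bias seen at the start gives (597,265), so it is within about 2 mm. The lateral force is small too. I'll lower and watch where the spring force vanishes: about 17 mm means it is home, about 31 mm means it is standing on the plate.

```bash
python3 - <<'E'
from rig import *
from h import *
np.set_printoptions(precision=2,suppress=True)
for up in(.034,.030,.027,.024,.021,.018,.014):
    movel(*pose(-.262,.032,up),v=.04); f=read_force(); print(up,f)
    if f[2]>-3 and up>.0205: print("STANDING");break
print(read_t())
s=grab_frame("side")["frame"]
cv2.imwrite("pics/dn.png",cv2.resize(s[160:290,185:315],None,fx=4,fy=4,interpolation=cv2.INTER_CUBIC)[:,:,::-1])
E
```

```text
0.034 [ 6.62  3.81 -8.18]
0.03 [ 6.2   4.07 -7.39]
0.027 [ 5.2   3.7  -7.61]
0.024 [ 6.47  4.31 -7.55]
0.021 [ 5.5   2.59 -6.78]
0.018 [ 5.96  3.47 -7.13]
0.014 [-0.12  1.44 -1.42]
12.05
```

The spring force held down to about 17 mm, so the pin dropped fully home. I'll centre the fingers in the ring, withdraw along the axis and verify.

```bash
python3 - <<'E'
from rig import *
from h import *
np.set_printoptions(precision=2,suppress=True)
movel(*pose(-.262,.032,.003),v=.04);print(read_force())
g=movel(*pose(-.262,-.05,.003),v=.08,guard=3);print("out",g,read_force())
if not g:
    movel(*pose(-.262,-.09,.10),v=.15)
    reach(*pose(-.262,-.12,.22))
    reach([0.198,-0.45,0.35],np.array([[1,0,0],[0,-1,0],[0,0,-1.]])) 
print(read_t(),read_force())
f=grab_frame("top")["frame"];s=grab_frame("side")["frame"]
z=lambda im,x,y,w,h,k:cv2.resize(im[y:y+h,x:x+w],None,fx=k,fy=k,interpolation=cv2.INTER_CUBIC)
cv2.imwrite("pics/end.png",np.hstack([z(f,150,160,300,200,1.33)[:266],z(s,200,150,200,133,2)])[:,:,::-1])
cv2.imwrite("pics/end_ring.png",np.hstack([z(f,265,245,100,100,4),z(s,205,190,100,100,4)])[:,:,::-1])
u=YAW+np.pi+.262;e=lambda r,h:[PIV[0]+r*np.cos(u),PIV[1]+r*np.sin(u),h]
for n,r,h in(("boss",.16,.078),("ring",.18,.124),("ringtop",.2,.144)): print(n,(proj("top",e(r,h))-[265,245])*4,(proj("side",e(r,h))-[205,190])*4+[400,0])
E
```

```text
[-0.22  0.62  1.1 ]
out False [-0.51 -0.37 -0.35]
17.6417 [-0.28  0.41  0.51]
boss [225.71 226.2 ] [591.98 225.36]
ring [246.38 264.74] [552.7  180.77]
ringtop [270.02 305.67] [515.77 168.63]
```

View pics/end_ring.png

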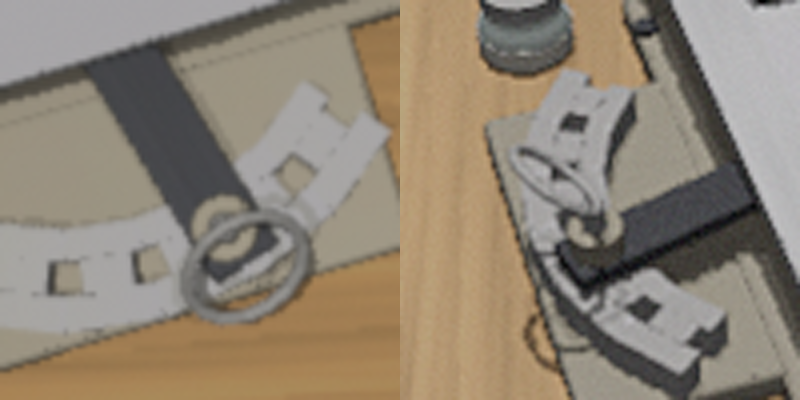

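View pics/end.png

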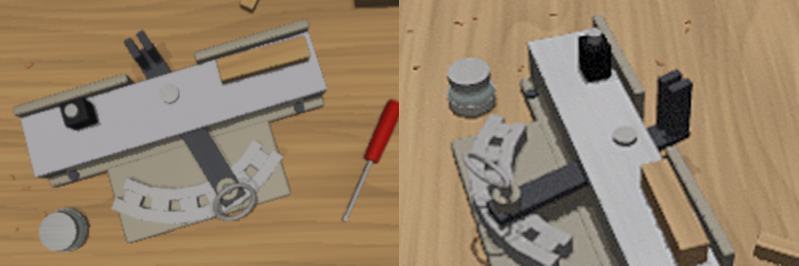

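The ring is at crop (247,266) in the top view and (553,180) in the side view, as predicted for home height at -0.262 rad. One free hole shows to the right of the arm and the other objects have not moved. The robot is clear of everything.

```bash
python3 -c "
from rig import *
print(finish_job())"
```

```text
the job is handed in; nothing more can be done
None
```

The swing arm now stands one hole towards the blank (-0.262 rad), with the pin fully home and the robot clear. The blank, stop block, wax jar and screwdriver look undisturbed in the last pictures, and the job was handed in at about 18 s.

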